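Slide a battery pack under the cover of the empty charger bay until its studs drop in

TASK

The battery pack is parked with its grip fin under the equipment shelf: draw it out, set it down on the tray in front of the empty charger bay with its nose towards the bay, and let go of it. Then slide it in under the bay's cover, all the way, until its three studs drop into the holes in the tray and it lies flat there, and let go. Keep it upright throughout and do not disturb the other loose things on the table.

Things in the scene. Friction and masses are not known exactly. Their poses are not given: they have to be found in the camera images.
- pack: grey battery pack, about 0.55 kg: block 160 long (x) x 52 wide (y) x 45 mm tall on three 5 mm studs. Origin: mid length and width, at stud-tip level, so the block spans z 5 to 50 mm. +x points to the nose, the plain end that goes in first. At the start it stands on the table nose outwards, its last 50 to 65 mm (fin included) under the shelf; it comes out along its +x
- pack_grip (a point): middle of the grip point in the pack's black fin, 22 mm above the block's top; axes as the pack. The fin, made for sliding the pack in, stands on top at the tail: pack x -80 to -52 (28 long), 14 wide (y), z 50 to 86 mm. This point: pack x -66, y 0, z 72 mm
- pack_stud (a point): tip of the single stud under the tail: pack x -60, y 0, z 0 mm. Two more are near the nose at pack x +55, y +18 and -18. Each is a steel stud 12 mm across and 5 mm long
- bay: empty charger bay: an aluminium tray with a grey covered box over its far end. Origin: on the tray's top face (18 mm above the table), on the centre line, at the mouth of the side walls. +x points into the bay, y across. Tray 92 wide, x -175 to +130 mm. Walls, x 0 to 130, leave a channel 56 mm wide. Two flared guides 20 mm high, x -34 to 0, open to about 71 mm at their ends
- bay_cover (a point): middle of the front edge of the bay's cover, on its underside: bay x 15, y 0, z 57 mm. The cover spans bay x 15 to 130, its top at z 63 mm; a pack on its studs is 50 mm tall without the fin, and passes under it; the fin stays outside. A wall at the far end stops the nose at bay x 122.5
- bay_home (a point): where the pack's origin is when fully home: bay x +42, y 0, z -5 mm; axes as the bay. Three unmarked square blind holes 16 x 16 mm, 8 mm deep, lie in the tray at bay x 97, y +-18 and x -18, y 0. With the nose against the end wall (bay x 122.5) the studs are over them, and the pack sinks 5 mm by its own weight once not held up
- bay_full: twin of the bay beside it, about 100 mm off centre to centre, on either side, filled with a fixed pack like the loose one, its fin standing out; same origin and axes; not to be used
- shelf: fixed shelf: wooden board 320 wide on two dark side panels (288 mm clear between them), carrying a black network switch. Origin on the table under the middle of the board's front edge; +x points out from the front, the way the pack comes out. The board reaches from x 0 back to -200 mm, underside 100 and top 110 mm above the table; the switch, from x -50 back, reaches 152 mm
- brick: bystander: black power brick 110 x 50 x 30 mm, no fin, lying beside the pack near the shelf; origin at the centre of its underside
- meter: bystander: grey multimeter 150 x 75 x 40 mm, lying flat; origin at the centre of its underside
- mug: bystander: white mug 80 mm across, 92 mm tall; origin at the centre of its underside
- driver: bystander: screwdriver 180 mm long, lying; origin at the centre of its underside
- tape: bystander: black roll of tape 90 mm across, 20 mm high, lying flat; origin at the centre of its underside
- mouse: bystander: black computer mouse 105 x 60 x 29 mm; origin at the centre of its underside
- jar: bystander: glass jar 60 mm across, 75 mm tall; origin at the centre of its underside

How it is judged:
On the way:
1. the pack stands on its studs on the tray in front of the empty bay, nose towards it, let go of (x of pack in the frame of bay between -0.125 and 0 m and y of pack in the frame of bay between -0.022 and 0.022 m and z of pack in the frame of bay between -0.003 and 0.003 m and angle between the x axis of pack and the x axis of bay, either way round below 0.3 rad and x of pack_grip in the frame of bay below -0.05 m and contact force between pack and the fingers below 0.2 N and linear speed of pack below 0.02 m/s), for 0.2 s.
At the end, for the whole second after the job is handed in: The pack is at rest in the empty bay, nose first, within 5 mm of its home place along and across the bay, turned less than 0.05 rad from the bay's axis, level to 0.03 rad, sunk onto the tray with its studs in the holes (stud tips at least 3 mm below the tray's top), and let go of (x of pack in the frame of bay between 0.037 and 0.047 m and y of pack in the frame of bay between -0.005 and 0.005 m and z of pack in the frame of bay below -0.003 m and angle between the x axis of pack and the x axis of bay, either way round below 0.05 rad and x of pack_grip in the frame of bay below -0.01 m and angle between pack's own z axis and vertical below 0.03 rad and contact force between pack and the fingers below 0.2 N and linear speed of pack below 0.02 m/s); the robot touches nothing.
It fails at once if the pack is tipped by more than 0.5 rad (angle between pack's own z axis and vertical above 0.5 rad).
It fails at once if a loose bystander is shifted by more than 30 mm (distance of any of brick, meter, mug, driver, tape, mouse, jar from where it was at the start of the episode above 0.03 m).
It also fails if it takes over 51 s, if anything falls off the work surface, if the arm or the gripper's body presses on something with over 40 N, if the wrist force passes 120 N, or if a joint passes its speed limit or range.

ROBOT

A 6-joint arm with a two-finger parallel gripper is mounted at the origin on the work surface. World frame = base frame: x ahead of the robot, y to its left, z up, the work surface at z = 0. Lengths are in m, angles in rad, forces in N, time in s.
With the tool pointing down it reaches from about 0.35 to 0.775 m from the base axis. Payload 5.5 kg.
Tool frame: the origin (TCP) lies midway between the tips of the shut fingers; the grasp point (between the pads) lies 19 mm behind it; z points along the fingers, y is the line along which they close (so a half turn about z gives the same grasp; the last joint's range is limited). The gripper opens to 85 mm and grips with 20 to 120 N. Pads are 22 mm wide; open, the fingers measure 114 mm over their backs; the gripper's body (76 mm by 85 mm) begins 54 mm behind the grasp point. The pads swing forward as they close: fully open they stand 13 mm farther back than shut.
Start: joints at [-1.431, 0.313, 0.046, 1.304, 0, 1.431], TCP at [0.159, -0.553, 0.231] pointing down, gripper open.
Joint ranges: [-2.76, 2.76], [-0.86, 1.69], [-1.03, 1.26], [-2.2, 2.34], [-1.47, 1.5], [-3.14, 3.14]. Speed limits (rad/s): [2.57, 2.57, 3.14, 3.14, 3.14, 3.14].

INTERFACE

Orientations are given as a unit quaternion [w, x, y, z].
In Python, from workcell import env gives the robot as it stands.
- The arm moves only by the tool move_arm, never from a script. Its argument "targets" is a list of rows, each a list of 3 entries, a list of its own where there are three numbers: the shift along the tool's x, y, z in mm, then the turn, a rotation vector about the tool's x, y, z in units of 10 degrees (1.0 is 10 degrees), then the closure, from -1 (fully open) to 1 (shut). In form: [[[dx, dy, dz], [ax, ay, az], gripper], ...]. A call has 1 to 5 rows; each row is the pose to reach, as a shift and turn from the pose commanded when the call began, along the tool's axes at that moment; what a row does not reach only later rows make up. A row lasts 1/8 s, in which the tool goes at most 62.5 mm and 10.7 degrees, less where a joint would pass 70% of its speed; a pose out of reach is approached as far as the arm can. A call with a gripper value outside its range is refused whole. The fingers move at their own pace and stop on an object; "squeeze" is the grip in N (left out, the last holds). Time passes only in rows, so rows that repeat a pose let the fingers close. It gives the time, the measured TCP pose, the force, the opening and the grip force at its end, in the units of the state.
- env.get_state(): the state, without advancing time (a new reading comes with each control period).
- env.read_camera(name): name is "scene" or "top" or "wrist"; returns a dict with "pixels" (480x640x3 uint8, red, green, blue), "fovy" (degrees; the focal length in pixels is half the picture's height over the tangent of half this angle, whatever the lens; pixels are square), "cx", "cy" (the principal point, pixels), "dist_coeffs" ([k1, k2, p1, p2, k3] as OpenCV has them; the pictures are not rectified), "extrinsics" (4x4, takes a point from world to camera coordinates); the wrist camera has in their place "mount" (4x4, takes a point from camera to tool coordinates, whose origin is the TCP and whose axes are the flange's). Camera axes: x right, y up, looking along -z (the intrinsics and any distortion apply to the point x, -y, -z); pixel columns grow to the right and rows downward; lengths in m; the calibration is good to about 2 mm. A picture is of the moment at which its call begins: read the wrist's pose just before it. There is no depth.
- env.hand_in(): hands the job in; it is judged then, once.
Trained networks look in a picture, given as the dict that the camera call returned (one of the last four; its "shot" number tells which), for a name from the list of things; names that differ only in an ending like _2 or _b are one class to them, and where a whole thing is asked for, a point or a joint stands for the part that bears it (a point fixed in the world has none). Each returns a list of dicts, best first, with "confidence" (0 to 1); they miss things now and then, are a little off and sometimes report something else, mostly with a low value. They report only what shows in the picture. A call takes as long as a camera call.
- env.spot_in(thing, picture): "centre" ([x, y, z] in m, in world coordinates, good to about 4 mm: the middle of the surface that is visible of it).
- env.regions_of(thing, picture): "mask" (480x640 bool, what is visible of it).
- env.landmark_of(thing, picture): "centre" ([x, y, z] in m, in world coordinates, good to about 4 mm: a listed point, or the origin of a listed thing).
The state is a dict: "clock": time; "joint_pos": joint angles; "qvel": joint speeds; "tau": joint torques, N m; "tcp_pos": TCP position; "orientation": TCP orientation; "wrist_force": force on the tool from outside, world axes, zero at the start; "ft_torque": the same for the moment, N m; "finger_gap": finger opening in m; "grip_force": force on a finger pad.
Only numpy, scipy, OpenCV 4.12 (cv2) and the standard library are available. Lean on these libraries where they do the work, as an engineer would, in place of code of your own. Each camera call takes 0.05 s, during which the arm holds its last target. There are 200 camera calls.

## Working session

There is one attempt and no reset: what is moved stays moved. The work goes in short steps, Python scripts to look and compute and a tool call to move; the robot and the scene stay as the last step left them, time stands still between calls to the robot, and variables do not carry over. Pictures are saved under pics/ and viewed, at most 14 in all, crops included, and the job is handed in when it is done.

Besides the shell and the picture viewer there is one more tool, called after "Call:" as a command line: name --argument value ..., lists and objects as JSON in quotes. move_arm: Moves the arm, as the interface text tells. Its arguments: {"type":"object","properties":{"targets":{"type":"array","items":{"type":"array"}},"squeeze":{"type":"number"}},"required":["targets"]}

```bash
mkdir -p pics; cat > h.py <<'E'
from workcell import env
import numpy as np, cv2
from scipy.spatial.transform import Rotation as R
def save(p,n): cv2.imwrite('pics/'+n,p['pixels'][:,:,::-1])
def T():
    s=env.get_state(); q=s['orientation']; return np.array(s['tcp_pos']),R.from_quat([q[1],q[2],q[3],q[0]])
def find(names,cam,k=2):
    p=env.read_camera(cam)
    for n in names:
        for f in ('landmark_of',):
            try:
                for d in getattr(env,f)(n,p)[:k]: print(cam,n,np.round(d['centre'],4),round(d['confidence'],2))
            except Exception as e: print(n,e)
    return p
E
python3 - <<'E'
from h import *
t,r=T();print(t,r.as_matrix().round(3))
N=['pack','pack_grip','pack_stud','bay','bay_cover','bay_home','bay_full','shelf','brick','meter','mug','driver','tape','mouse','jar']
for c in('scene','top'):
    p=find(N,c); save(p,c+'.png')
E
```

```text
[ 0.15869229 -0.5521222   0.23041396] [[ 0.961  0.276 -0.   ]
 [ 0.276 -0.961  0.002]
 [ 0.    -0.002 -1.   ]]
scene pack [0.5377 0.3388 0.004 ] 0.93
scene pack_grip [0.5453 0.4035 0.07  ] 0.69
scene pack_stud [ 0.543   0.3976 -0.0008] 0.78
scene pack_stud [0.5367 0.3368 0.0039] 0.55
scene bay [ 0.5538 -0.1729  0.0193] 0.63
scene bay [ 0.298  -0.2507  0.0032] 0.21
scene bay_cover [ 0.5541 -0.1893  0.0779] 0.97
scene bay_home [ 0.5575 -0.2211  0.0122] 0.87
scene bay_home [ 0.7843 -0.046   0.0026] 0.69
scene bay_full [ 0.4517 -0.1872  0.0187] 0.77
scene shelf [ 0.6262 -0.4544  0.0016] 0.66
scene shelf [ 0.5495 -0.1878  0.077 ] 0.6
scene brick [0.6588 0.332  0.0016] 0.71
scene meter [ 0.7852 -0.0439  0.0024] 0.73
scene meter [ 7.368e-01 -2.265e-01 -3.000e-04] 0.51
scene mug [ 0.7448  0.1816 -0.0017] 0.57
scene mug [ 0.7831 -0.0453  0.0024] 0.28
scene driver [ 0.6268 -0.4517  0.0032] 0.82
scene driver [ 0.554  -0.1727  0.0194] 0.65
scene tape [ 0.4606 -0.4536 -0.0005] 0.89
scene mouse [ 0.2961 -0.2481  0.0004] 0.91
scene jar [ 0.7367 -0.2259 -0.0028] 0.85
top pack [ 0.5426  0.3367 -0.0017] 0.76
top pack [ 6.216e-01 -4.571e-01  1.000e-04] 0.33
top pack_stud [5.443e-01 4.004e-01 3.000e-04] 0.96
top pack_stud [ 0.5531 -0.1884  0.0695] 0.65
top bay [ 0.5518 -0.1778  0.0151] 0.63
top bay_cover [ 0.5547 -0.1906  0.0721] 0.63
top bay_home [ 0.5571 -0.2158  0.0116] 0.86
top bay_full [ 0.4558 -0.1825  0.0174] 0.68
top brick [ 0.546  -0.1795  0.0133] 0.73
top brick [ 0.7797 -0.0417  0.0022] 0.69
top meter [ 0.7783 -0.0397  0.0042] 0.88
top mug [ 0.7431  0.1846 -0.0018] 0.96
top driver [ 0.6212 -0.4574  0.0035] 0.88
top driver [ 0.5414  0.3373 -0.0019] 0.49
top tape [ 0.4637 -0.4535 -0.0023] 0.68
top mouse [ 0.2944 -0.2486 -0.0005] 0.58
top jar [ 0.7361 -0.2245  0.0019] 0.89
```

View pics/scene.png

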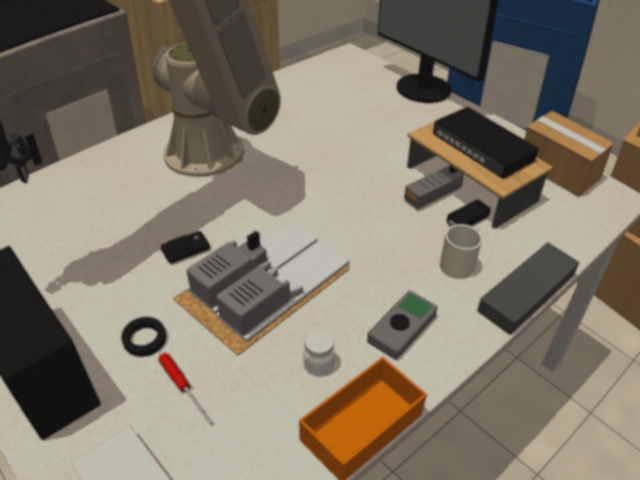

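View pics/top.png

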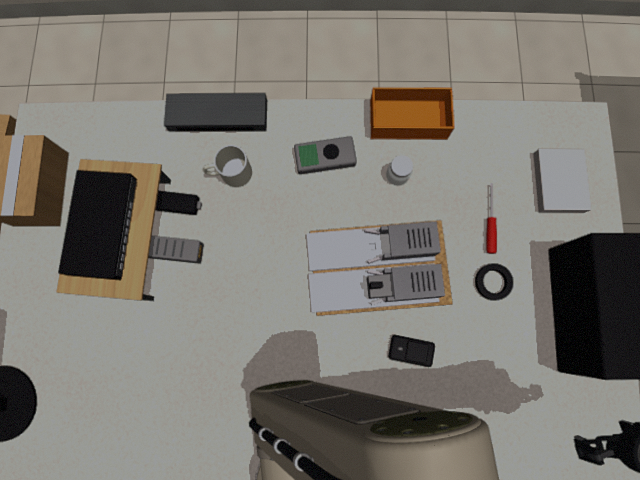

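The pack lies at about (0.54, 0.34), with its nose at pixel (200,250) in the top view and pointing to world -y. The empty bay is the one at x≈0.555, pixel (410,240). Its tray opens towards the pack, so the two are nearly aligned. The filled bay is on the base side, at x≈0.455. I'll look at the bay on the way.

Call:
move_arm --targets '[[[45,-34,-7],[0,0,-0.8],-1],[[90,-68,-14],[0,0,-1.6],-1],[[135,-102,-21],[0,0,-2.4],-1],[[180,-136,-28],[0,0,-3.2],-1],[[226,-170,-35],[0,0,-4],-1]]'

```text
clock: 2.22
tcp_pos: [0.3299, -0.3255, 0.2668]
orientation: [0.0, 0.882, 0.472, 0.0]
wrist_force: [0.3, -1.1, 0.6]
finger_gap: 0.0854
grip_force: 0.0
```

```bash
python3 - <<'E'
from h import *
t,r=T();print(t,r.as_matrix().round(3))
p=env.read_camera('wrist');print(np.array(p['mount']).round(3),p['fovy'])
d=np.array([0.50,-0.10,0.30])-t;print((r.inv().apply(d)*1000).round())
x=r.as_matrix()[:,0];print(np.degrees(np.arctan2(x[1],x[0])))
E
```

```text
[ 0.32988588 -0.32545383  0.26675018] [[ 0.555  0.832  0.001]
 [ 0.832 -0.555 -0.001]
 [-0.     0.001 -1.   ]]
[[-0.001  0.962  0.273  0.069]
 [ 1.     0.001 -0.001  0.001]
 [-0.001  0.273 -0.962 -0.143]
 [ 0.     0.     0.     1.   ]] 71.68154090965737
[282.  16. -33.]
56.26477575417545
```

Call:
move_arm --targets '[[[56,3,-7],[0,0,-0.7],-1],[[112,6,-14],[0,0,-1.4],-1],[[168,9,-21],[0,0,-2.1],-1],[[225,12,-28],[0,0,-2.8],-1],[[280,16,-33],[0,0,-3.4],-1]]'

```text
clock: 2.9
tcp_pos: [0.4998, -0.102, 0.2999]
orientation: [0.001, 0.706, 0.709, 0.0]
wrist_force: [0.6, -1.7, -0.3]
finger_gap: 0.0854
grip_force: 0.0
```

```bash
python3 - <<'E'
from h import *
t,r=T();print(t,r.as_matrix().round(3))
p=find(['bay','bay_cover','bay_home','bay_full'],'wrist');save(p,'bay.png')
find(['pack','pack_stud','bay','bay_cover','bay_home','bay_full'],'top')
E
```

```text
[ 0.49984055 -0.10201064  0.29989762] [[-0.004  1.     0.001]
 [ 1.     0.004 -0.001]
 [-0.001  0.001 -1.   ]]
wrist bay [ 0.5549 -0.1771  0.0184] 0.76
wrist bay [ 0.5552 -0.2181  0.0119] 0.59
wrist bay_cover [ 0.5539 -0.1868  0.0746] 0.93
wrist bay_home [ 0.5555 -0.2175  0.0167] 0.86
wrist bay_full [ 0.452  -0.1831  0.0233] 0.55
top pack [ 0.5444  0.3384 -0.0016] 0.85
top pack_stud [0.5458 0.4006 0.0026] 0.9
top bay_cover [0.6554 0.329  0.002 ] 0.35
```

View pics/bay.png

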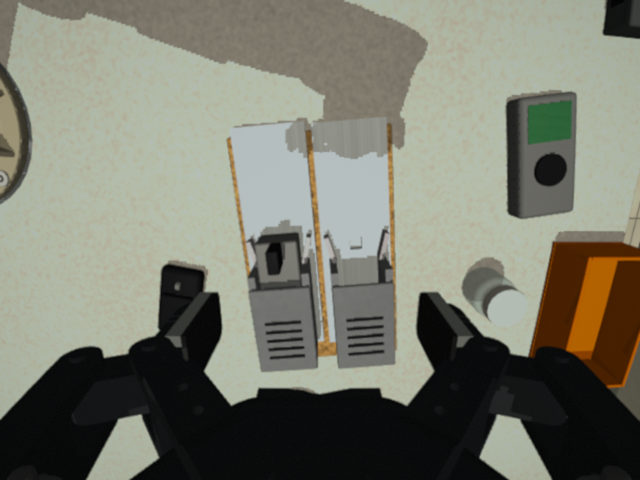

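The wrist view is clear. The empty bay's tray has its front corners at about (314,122) and (388,118), and its cover's front edge runs from (332,287) to (394,282). I'll backproject these to get the bay's heading.

```bash
cat >> h.py <<'E'
def bp(p,uv,z,t=None,r=None):
    f=240/np.tan(np.radians(p['fovy']/2)); K=np.array([[f,0,p['cx']],[0,f,p['cy']],[0,0,1.]])
    u=cv2.undistortPoints(np.array(uv,float).reshape(-1,1,2),K,np.array(p['dist_coeffs'],float)).reshape(-1,2)
    d=np.c_[u[:,0],-u[:,1],-np.ones(len(u))]
    if 'extrinsics' in p: E=np.linalg.inv(np.array(p['extrinsics']))
    else:
        M=np.eye(4);M[:3,:3]=r.as_matrix();M[:3,3]=t;E=M@np.array(p['mount'])
    d=d@E[:3,:3].T;o=E[:3,3]
    return o+d*((z-o[2])/d[:,2])[:,None]
E
python3 - <<'E'
from h import *
t,r=T();p=env.read_camera('wrist')
print(bp(p,[(314,122),(388,118),(230,128),(306,123),(392,232),(391,150)],.018,t,r).round(4))
print(bp(p,[(332,287),(394,282),(338,367),(395,362),(250,290),(314,288)],.081,t,r).round(4))
E
```

```text
[[ 0.4934 -0.0086  0.018 ]
 [ 0.5833 -0.0038  0.018 ]
 [ 0.3906 -0.0149  0.018 ]
 [ 0.4837 -0.0098  0.018 ]
 [ 0.5958 -0.1469  0.018 ]
 [ 0.5888 -0.0417  0.018 ]]
[[ 0.5144 -0.1973  0.081 ]
 [ 0.5874 -0.1912  0.081 ]
 [ 0.5233 -0.309   0.081 ]
 [ 0.5961 -0.3022  0.081 ]
 [ 0.4173 -0.2011  0.081 ]
 [ 0.4932 -0.1985  0.081 ]]
```

Call:
move_arm --targets '[[[62,7,4],[0,0,0],-1],[[124,14,8],[0,0,0],-1],[[186,21,12],[0,0,0],-1],[[248,28,16],[0,0,0],-1],[[310,36,20],[0,0,0],-1]]'

```text
clock: 4.18
tcp_pos: [0.5347, 0.2078, 0.2794]
orientation: [0.0, 0.707, 0.707, 0.0]
wrist_force: [1.2, -0.6, -0.1]
finger_gap: 0.0852
grip_force: 0.0
```

```bash
python3 - <<'E'
from h import *
t,r=T();print(t,r.as_matrix().round(3))
p=find(['pack','pack_stud','brick','shelf'],'wrist');save(p,'pack.png')
E
```

```text
[0.53471071 0.20783127 0.27937604] [[ 0.     1.     0.001]
 [ 1.    -0.    -0.   ]
 [-0.     0.001 -1.   ]]
wrist pack [0.5393 0.3457 0.0044] 0.91
wrist pack [ 0.6552  0.3262 -0.0022] 0.43
wrist brick [ 0.6596  0.3309 -0.0011] 0.81
```

View pics/pack.png

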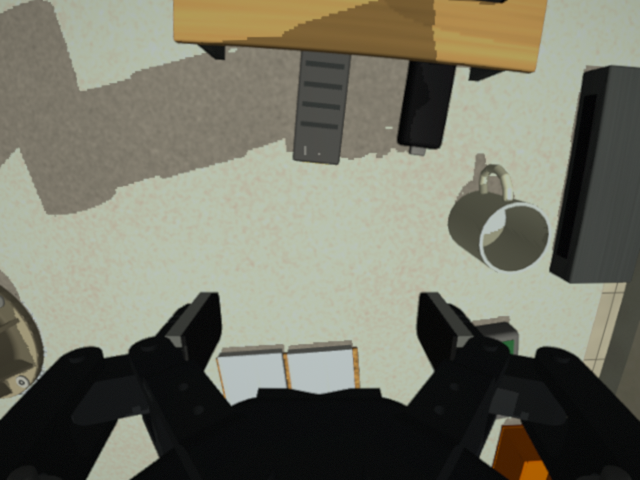

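The pack's top is at px (303..350,52) down to (294..340,~158), with the shelf edge at row ~48. The brick is at px (425,105), clear on the right.

```bash
python3 - <<'E'
from h import *
t,r=T();p=env.read_camera('wrist')
print(bp(p,[(303,52),(350,54),(294,158),(340,162)],.05,t,r).round(4))
print(bp(p,[(174,42),(535,71)],.10,t,r).round(4),bp(p,[(398,145),(409,61)],.03,t,r).round(4))
m=env.regions_of('pack',p)
if m:
    q=m[0]['mask'].astype('uint8');c=max(cv2.findContours(q,0,1)[0],key=cv2.contourArea)
    b=cv2.boxPoints(cv2.minAreaRect(c));print(b.round(),bp(p,b,.05,t,r).round(4))
E
```

```text
[[0.5187 0.3672 0.05  ]
 [0.5667 0.3654 0.05  ]
 [0.5078 0.261  0.05  ]
 [0.5581 0.2567 0.05  ]]
[[0.4064 0.3649 0.1   ]
 [0.7326 0.3432 0.1   ]] [[0.6254 0.2751 0.03  ]
 [0.6326 0.3641 0.03  ]]
[[290. 159.]
 [302.  48.]
 [352.  53.]
 [340. 164.]] [[0.5031 0.2604 0.05  ]
 [0.5174 0.3715 0.05  ]
 [0.5688 0.3664 0.05  ]
 [0.5582 0.2546 0.05  ]]
```

Call:
move_arm --targets '[[[25,0,50],[0,0,0.2],-1],[[50,0,95],[0,0,0.4],-1],[[70,0,140],[0,0,0.52],-1],[[80,0,180],[0,0,0.52],-1],[[80,0,205],[0,0,0.52],-1]]'

```text
clock: 5.15
tcp_pos: [0.534, 0.2847, 0.0724]
orientation: [-0.0, 0.739, 0.674, -0.001]
wrist_force: [-0.3, -0.2, -0.2]
finger_gap: 0.0855
grip_force: 0.0
```

```bash
python3 - <<'E'
from h import *
t,r=T();print(t,r.as_matrix().round(3))
p=env.read_camera('wrist');save(p,'near.png')
m=env.regions_of('pack',p)
for k in m[:1]:
    q=k['mask'].astype('uint8');c=max(cv2.findContours(q,0,1)[0],key=cv2.contourArea)
    b=cv2.boxPoints(cv2.minAreaRect(c));print(k['confidence'],b.round(),bp(p,b,.05,t,r).round(4))
    for y in (20,60,100,140,180,220,260,300):
        xs=np.where(q[y])[0]
        if len(xs): print(y,xs[0],xs[-1],bp(p,[(xs[0],y),(xs[-1],y)],.05,t,r)[:,:2].round(4).tolist())
E
```

```text
[0.5340093  0.2847474  0.07236471] [[ 0.092  0.996 -0.002]
 [ 0.996 -0.092 -0.001]
 [-0.001 -0.002 -1.   ]]
0.57 [[266. 134.]
 [372. 134.]
 [372. 321.]
 [266. 321.]] [[0.5163 0.3606 0.05  ]
 [0.5666 0.3559 0.05  ]
 [0.5617 0.2563 0.05  ]
 [0.5028 0.2617 0.05  ]]
140 267 372 [[0.5164, 0.3578], [0.5664, 0.3531]]
180 267 370 [[0.5139, 0.3389], [0.5644, 0.3342]]
220 269 368 [[0.5122, 0.3188], [0.5624, 0.3141]]
260 269 366 [[0.5093, 0.2974], [0.5602, 0.2927]]
300 271 364 [[0.5073, 0.2743], [0.5579, 0.2696]]
```

View pics/near.png

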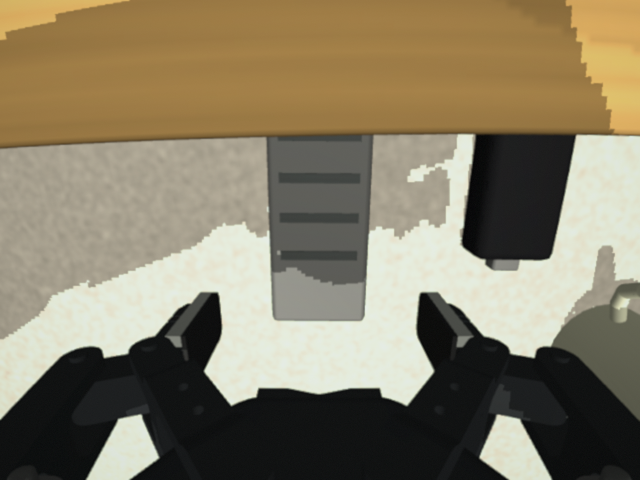

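The pack is centred between the fingers at px (319,230), with its nose at row 320. Going down to grip it.

Call:
move_arm --targets '[[[5,0,30],[0,0,0],-1],[[5,0,55],[0,0,0],-1],[[5,0,60],[0,0,0],-1],[[5,0,60],[0,0,0],1],[[5,0,60],[0,0,0],1]]' --squeeze 50

```text
clock: 5.88
tcp_pos: [0.5359, 0.2912, 0.016]
orientation: [0.0, 0.738, 0.674, 0.001]
wrist_force: [-1.4, 0.8, 19.6]
finger_gap: 0.0515
grip_force: 17.0
```

Call:
move_arm --targets '[[[0,0,0],[0,0,0],1],[[0,0,0],[0,0,0],1],[[-10,0,0],[0,0,0],1],[[-30,0,0],[0,0,0],1]]'

```text
clock: 6.38
tcp_pos: [0.5342, 0.2628, 0.0162]
orientation: [0.0, 0.738, 0.675, 0.003]
wrist_force: [0.5, 2.8, 6.3]
finger_gap: 0.0512
grip_force: 53.5
```

Call:
move_arm --targets '[[[-25,0,-1],[0,0,0],1],[[-50,0,-1],[0,0,0],1],[[-72,0,-1],[0,0,0],1],[[-76,0,-1],[0,0,0],1],[[-76,0,-1],[0,0,0],-1]]'

```text
clock: 7.0
tcp_pos: [0.5254, 0.1852, 0.0154]
orientation: [0.0, 0.738, 0.674, -0.0]
wrist_force: [0.2, 0.9, -0.7]
finger_gap: 0.0679
grip_force: 0.0
```

Call:
move_arm --targets '[[[0,0,0],[0,0,0],-1],[[0,0,-20],[0,0,0],-1],[[0,0,-70],[0,0,0],-1],[[0,0,-80],[0,0,0],-1]]'

```text
clock: 7.5
tcp_pos: [0.5275, 0.1864, 0.0983]
orientation: [0.002, 0.738, 0.675, 0.002]
wrist_force: [0.7, 0.9, -1.0]
finger_gap: 0.0857
grip_force: 0.0
```

```bash
cat >> h.py <<'E'
def packrows(p,t,r,z,ys):
    m=env.regions_of('pack',p)
    if not m: print('none');return
    q=m[0]['mask'].astype('uint8');v=np.where(q.any(1))[0];print(m[0]['confidence'],'rows',v[0],v[-1])
    for y in ys:
        xs=np.where(q[y])[0]
        if len(xs): print(y,xs[0],xs[-1],bp(p,[(xs[0],y),(xs[-1],y)],z,t,r)[:,:2].round(4).tolist())
E
python3 - <<'E'
from h import *
t,r=T();print(t,r.as_matrix().round(3))
p=find(['pack','pack_grip'],'wrist');save(p,'out.png')
packrows(p,t,r,.05,range(60,320,40))
find(['pack','pack_stud','pack_grip'],'top')
E
```

```text
[0.52747529 0.18641446 0.0982697 ] [[ 0.089  0.996  0.005]
 [ 0.996 -0.089  0.   ]
 [ 0.001  0.005 -1.   ]]
wrist pack [0.5283 0.2383 0.0035] 0.9
wrist pack [ 0.6577  0.3314 -0.0007] 0.23
wrist pack_grip [0.5345 0.2989 0.071 ] 0.84
0.7 rows 8 312
60 266 364 [[0.5107, 0.3009], [0.5621, 0.2963]]
100 268 363 [[0.5093, 0.2809], [0.5604, 0.2763]]
140 271 363 [[0.5083, 0.2599], [0.5591, 0.2554]]
180 270 360 [[0.505, 0.2381], [0.5561, 0.2335]]
220 273 359 [[0.5038, 0.2148], [0.5542, 0.2102]]
260 273 358 [[0.5006, 0.1901], [0.5522, 0.1854]]
300 276 356 [[0.4991, 0.1634], [0.5494, 0.1587]]
top pack [ 0.5358  0.2307 -0.0017] 0.57
top pack [ 0.4545 -0.1821  0.0186] 0.25
top pack_stud [ 0.5337  0.2926 -0.0012] 0.87
top pack_stud [ 6.200e-01 -4.574e-01 -6.000e-04] 0.64
```

View pics/out.png

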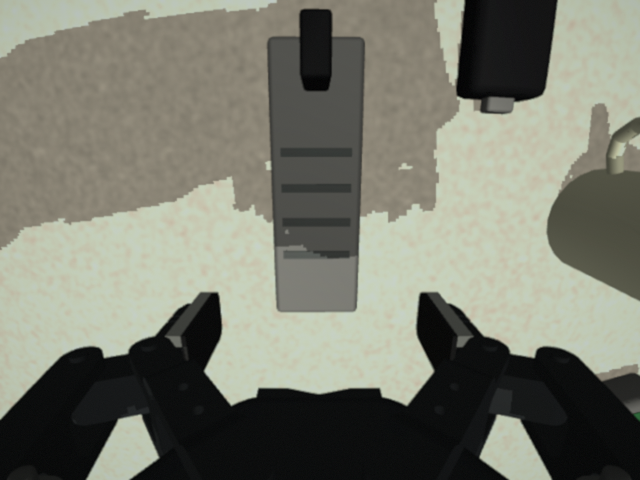

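The pack is clear of the shelf: the nose is at row 311, the tail at row 38 and the fin at (316,45). I'll grip it again over its middle.

Call:
move_arm --targets '[[[43,-1,15],[0,0,0],-1],[[43,-1,55],[0,0,0],-1],[[43,-1,78],[0,0,0],-1],[[43,-1,78],[0,0,0],-1],[[43,-1,78],[0,0,0],1]]' --squeeze 60

```text
clock: 8.52
tcp_pos: [0.5287, 0.2285, 0.0177]
orientation: [0.0, 0.738, 0.674, 0.0]
wrist_force: [0.4, -0.4, -0.3]
finger_gap: 0.0696
grip_force: 0.0
```

Call:
move_arm --targets '[[[0,0,0],[0,0,0],1],[[0,0,0],[0,0,0],1],[[0,0,0],[0,0,0],1],[[0,0,-15],[0,0,0],1],[[0,0,-60],[0,0,0],1]]'

```text
clock: 9.15
tcp_pos: [0.525, 0.2276, 0.0753]
orientation: [-0.002, 0.738, 0.674, -0.004]
wrist_force: [0.3, -0.1, -3.8]
finger_gap: 0.0511
grip_force: 64.2
```

```bash
python3 - <<'E'
from h import *
t,r=T();print(t,r.as_matrix().round(3))
p=env.read_camera('wrist');save(p,'lift.png')
packrows(p,t,r,.05+.0,range(60,320,40))
E
```

```text
[0.52500879 0.22756012 0.07529174] [[ 0.09   0.996 -0.008]
 [ 0.996 -0.09  -0.002]
 [-0.003 -0.007 -1.   ]]
0.84 rows 76 393
100 248 384 [[0.5, 0.3198], [0.5642, 0.3139]]
140 241 396 [[0.494, 0.3018], [0.5692, 0.295]]
180 243 394 [[0.4921, 0.2825], [0.5676, 0.2757]]
220 246 392 [[0.4905, 0.262], [0.5659, 0.2552]]
260 248 389 [[0.4883, 0.2401], [0.5636, 0.2334]]
300 250 388 [[0.4858, 0.2165], [0.5624, 0.2098]]
```

View pics/lift.png

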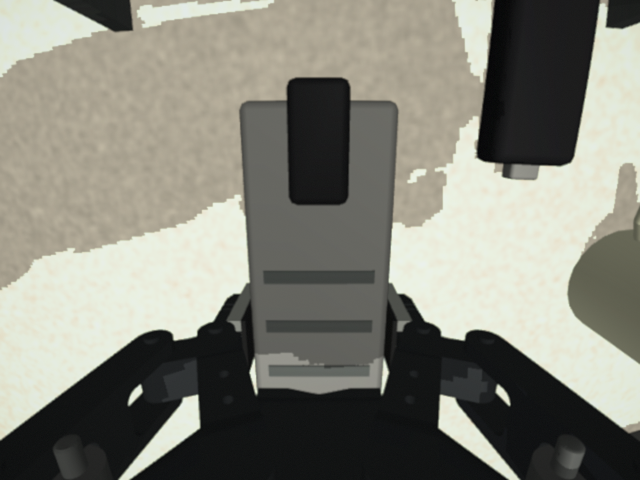

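```bash
python3 - <<'E'
from h import *
t,r=T();p=env.read_camera('wrist')
c=bp(p,[(242,101),(397,101)],.1076,t,r);print(c.round(4))
print('fin top far edge',bp(p,[(289,79),(349,79)],.1436,t,r).round(4))
a=np.array([.089,.996]);o=c.mean(0)[:2]-.08*a;g=o-t[:2];print('origin',o,'in tool',r.inv().apply([*g,0]))
b=np.array([-.08,.997]);w=np.array([a[0]*b[0]+a[1]*b[1],a[0]*b[1]-a[1]*b[0]]);
g2=np.array([[w[0],-w[1]],[w[1],w[0]]])@g
tt=np.array([.545,-.086])-g2;print('tcp target',tt,(r.inv().apply([*(tt-t[:2]),0])*1000).round(1))
E
```

```text
[[0.5135 0.3142 0.1076]
 [0.5648 0.3096 0.1076]]
fin top far edge [[0.5319 0.3127 0.1436]
 [0.5454 0.3115 0.1436]]
origin [0.53201669 0.23225524] in tool [2.97847082e-03 7.15437029e-04 1.21590308e-05]
tcp target [ 0.54452198 -0.08902622] [-315.9   42.1   -0.5]
```

Call:
move_arm --targets '[[[-50,7,0],[0,0,-0.2],1],[[-105,14,0],[0,0,-0.4],1],[[-160,21,0],[0,0,-0.6],1],[[-215,28,0],[0,0,-0.8],1],[[-270,36,0],[0,0,-0.97],1]]'

```text
clock: 9.93
tcp_pos: [0.5383, -0.045, 0.0759]
orientation: [-0.001, 0.678, 0.735, -0.001]
wrist_force: [1.2, -0.8, -4.5]
finger_gap: 0.0511
grip_force: 64.5
```

Call:
move_arm --targets '[[[-25,-1,0],[0,0,0],1],[[-44,-2,0],[0,0,0],1],[[-46,-2,0],[0,0,0],1],[[-46,-2,0],[0,0,0],1]]'

```text
clock: 10.42
tcp_pos: [0.541, -0.0888, 0.0768]
orientation: [-0.001, 0.678, 0.735, -0.0]
wrist_force: [0.6, 0.4, -4.2]
finger_gap: 0.0513
grip_force: 64.4
```

```bash
python3 - <<'E'
from h import *
t,r=T();print(t,r.as_matrix().round(3))
p=find(['bay','bay_cover'],'wrist');save(p,'over.png')
p=find(['pack','pack_grip','bay','bay_cover','bay_home'],'top');save(p,'top2.png')
im=cv2.resize(p['pixels'][190:330,280:470,::-1],None,fx=4,fy=4,interpolation=2);cv2.imwrite('pics/top2c.png',im)
E
```

```text
[ 0.54100042 -0.08875833  0.07683267] [[-0.08   0.997 -0.001]
 [ 0.997  0.08   0.001]
 [ 0.001 -0.001 -1.   ]]
top bay [ 0.5501 -0.1766  0.0139] 0.82
top bay_cover [ 0.5545 -0.1884  0.07  ] 0.69
top bay_cover [ 0.6206 -0.4528  0.0021] 0.37
```

View pics/over.png

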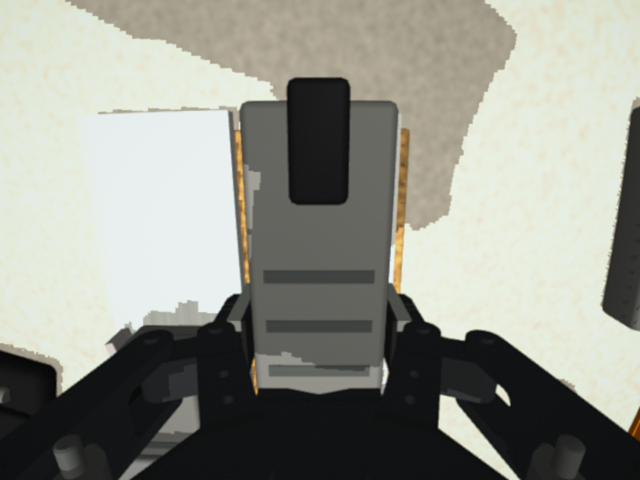

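```bash
python3 - <<'E'
from h import *
t,r=T();p=env.read_camera('wrist');print(t)
a=bp(p,[(236,130),(236,150),(242,130),(401,130),(409,130),(396,290),(404,290),(234,111),(98,113)],.018,t,r)
print(a.round(4))
print('tool y', (r.inv().apply(a-t)*1000).round(1)[:,:2].tolist())
im=cv2.resize(p['pixels'][90:300,210:430,::-1],None,fx=2.7,fy=2.7,interpolation=2);cv2.imwrite('pics/ov2.png',im)
E
```

```text
[ 0.54156876 -0.08931002  0.07740525]
[[ 0.4878 -0.016   0.018 ]
 [ 0.488  -0.0274  0.018 ]
 [ 0.4913 -0.0157  0.018 ]
 [ 0.5837 -0.0084  0.018 ]
 [ 0.5884 -0.008   0.018 ]
 [ 0.5951 -0.1092  0.018 ]
 [ 0.6004 -0.1088  0.018 ]
 [ 0.4864 -0.0055  0.018 ]
 [ 0.4051 -0.0113  0.018 ]]
tool y [[77.4, -47.8], [66.0, -48.5], [77.3, -44.3], [77.3, 48.5], [77.4, 53.2], [-24.1, 51.7], [-24.1, 57.1], [87.9, -48.4], [88.6, -129.8]]
```

View pics/ov2.png

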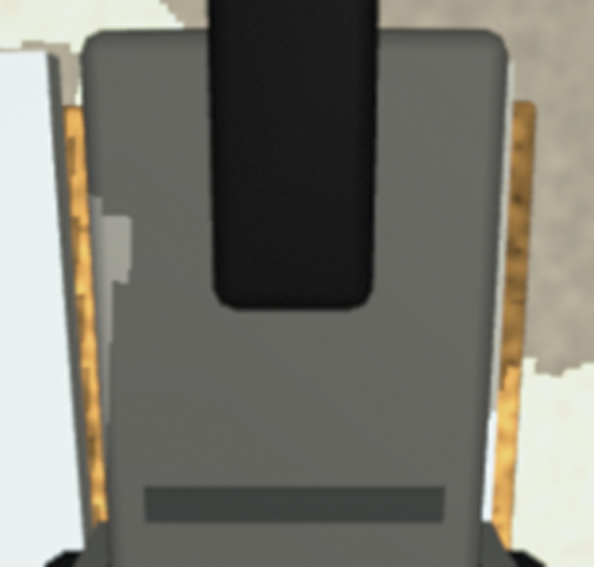

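Call:
move_arm --targets '[[[3,0,12],[0,0,0],1],[[6,0,24],[0,0,0],1],[[6,0,34],[0,0,0],1],[[6,0,38],[0,0,0],1],[[6,0,38],[0,0,0],1]]'

```text
clock: 11.55
tcp_pos: [0.5407, -0.0837, 0.0388]
orientation: [-0.0, 0.679, 0.734, -0.0]
wrist_force: [0.2, -0.8, -4.5]
finger_gap: 0.0511
grip_force: 64.5
```

Call:
move_arm --targets '[[[0,0,1.5],[0,0,0],1],[[0,0,3],[0,0,0],1],[[0,0,3],[0,0,0],1]]'

```text
clock: 11.92
tcp_pos: [0.5414, -0.0839, 0.0369]
orientation: [0.001, 0.679, 0.734, 0.0]
wrist_force: [0.3, -0.2, -0.5]
finger_gap: 0.0509
grip_force: 64.7
```

Force went to about 0, so it is standing on the tray. Release and rise to clear the fin.

Call:
move_arm --targets '[[[0,0,0],[0,0,0],-1],[[0,0,0],[0,0,0],-1],[[0,0,-15],[0,0,0],-1],[[0,0,-50],[0,0,0],-1],[[0,0,-100],[0,0,0],-1]]'

```text
clock: 12.55
tcp_pos: [0.5401, -0.0834, 0.1372]
orientation: [-0.001, 0.679, 0.735, -0.0]
wrist_force: [0.6, 0.0, 0.2]
finger_gap: 0.0853
grip_force: 0.0
```

Call:
move_arm --targets '[[[30,0,0],[0,0,0],-1],[[66,0,0],[0,0,0],-1],[[66,0,0],[0,0,0],-1]]'

```text
clock: 12.92
tcp_pos: [0.5357, -0.0161, 0.1377]
orientation: [0.0, 0.677, 0.736, 0.0]
wrist_force: [1.3, -0.1, 1.0]
finger_gap: 0.0853
grip_force: 0.0
```

```bash
python3 - <<'E'
from h import *
t,r=T();print(t,r.as_matrix().round(3))
p=find(['pack','pack_grip','bay','bay_cover'],'wrist');save(p,'set.png')
packrows(p,t,r,.068,range(60,320,40))
E
```

```text
[ 0.53571958 -0.0160998   0.13766859] [[-0.082  0.997  0.001]
 [ 0.997  0.082 -0.   ]
 [-0.     0.001 -1.   ]]
wrist pack [ 0.5416 -0.076   0.0207] 0.89
wrist pack_grip [ 0.536  -0.0144  0.0915] 0.94
wrist bay_cover [ 0.5405 -0.0759  0.0216] 0.69
0.86 rows 217 393
220 285 352 [[0.5125, 0.0033], [0.5562, 0.0068]]
260 281 356 [[0.5113, -0.0246], [0.5619, -0.0205]]
300 283 355 [[0.5141, -0.0543], [0.5646, -0.0502]]
```

View pics/set.png

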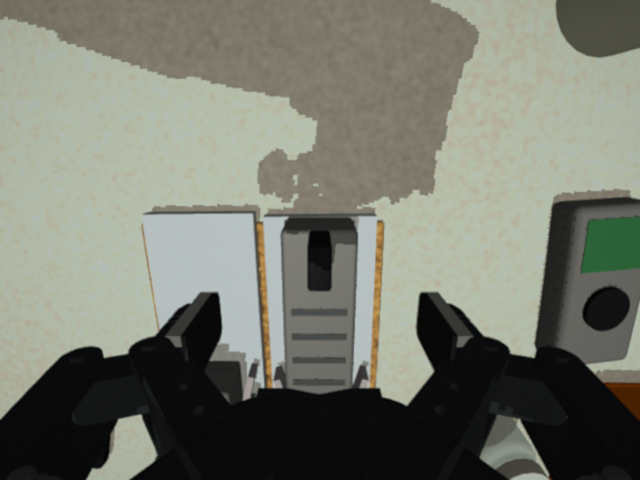

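The pack stands on the tray between the tray edges (265..377 px), with its fin at (319,260) centred under the gripper. Next: grip the fin.

Call:
move_arm --targets '[[[0,0,30],[0,0,0],-1],[[0,0,55],[0,0,0],-1],[[0,0,63],[0,0,0],-1],[[0,0,63],[0,0,0],1],[[0,0,63],[0,0,0],1]]' --squeeze 30

```text
clock: 13.85
tcp_pos: [0.5366, -0.0182, 0.0743]
orientation: [0.001, 0.679, 0.734, 0.0]
wrist_force: [0.1, -0.7, 0.5]
finger_gap: 0.0516
grip_force: 0.0
```

Call:
move_arm --targets '[[[0,0,0],[0,0,0],1],[[0,0,0],[0,0,0],1],[[0,0,0],[0,0,0],1],[[0,0,0],[0,0,0],1]]'

```text
clock: 14.35
tcp_pos: [0.5362, -0.0179, 0.074]
orientation: [0.001, 0.679, 0.735, 0.0]
wrist_force: [-1.0, 0.6, 5.5]
finger_gap: 0.0132
grip_force: 31.8
```

```bash
python3 - <<'E'
from h import *
t,r=T();print(t,r.as_matrix().round(3))
p=find(['bay','bay_cover','pack_grip'],'top');p=find(['bay','bay_cover','pack','pack_grip'],'scene')
E
```

```text
[ 0.53622401 -0.01794105  0.07401194] [[-0.079  0.997  0.001]
 [ 0.997  0.079 -0.   ]
 [-0.     0.001 -1.   ]]
top bay [ 0.5482 -0.176   0.0155] 0.69
top bay_cover [ 0.5545 -0.1888  0.0698] 0.89
scene bay [ 0.5553 -0.1736  0.0173] 0.72
scene bay_cover [ 0.5524 -0.1921  0.0775] 0.59
scene bay_cover [ 0.4639 -0.4547  0.0037] 0.25
scene pack [ 0.5376 -0.0809  0.0218] 0.74
scene pack_grip [ 0.5368 -0.0157  0.0884] 0.83
scene pack_grip [ 0.4497 -0.1815  0.0194] 0.58
```

```bash
python3 - <<'E'
from h import *
p=env.read_camera('wrist');save(p,'grip.png')
t=np.array([0.53571958,-0.0160998,0.13766859]);r=R.from_matrix([[-.082,.997,.001],[.997,.082,0],[0,.001,-1]])
for n,uv,z in (('tray',[(265,215),(377,213),(264,222),(377,222),(271,380),(371,380)],.018),('pack',[(281,260),(356,260),(286,370),(352,370)],.068),('guide',[(279,366),(361,366)],.038)):
    a=bp(p,uv,z,t,r);b=(r.inv().apply(a-t)*1000);print(n,b[:,:2].round(1).tolist())
t,r=T()
im=cv2.resize(p['pixels'][180:420,180:460,::-1],None,fx=2.5,fy=2.5,interpolation=2);cv2.imwrite('pics/g2.png',im)
E
```

```text
tray [[14.2, -42.8], [15.8, 47.3], [8.5, -43.9], [8.4, 47.7], [-144.6, -44.8], [-144.8, 49.9]]
pack [[-6.5, -25.1], [-6.5, 25.7], [-94.7, -24.4], [-94.8, 25.5]]
guide [[-113.7, -33.8], [-113.8, 36.7]]
```

View pics/g2.png

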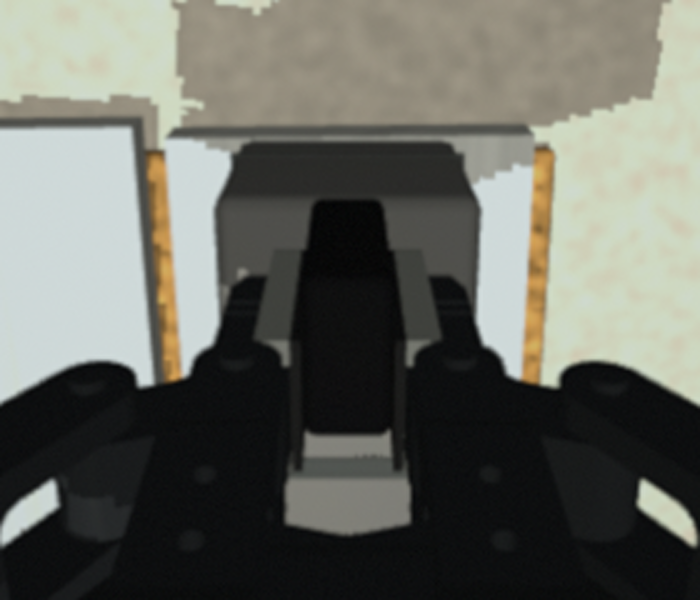

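Tray mid is about 1.7 mm to tool +y of the pack and they are parallel. Slide in with a small correction.

Call:
move_arm --targets '[[[-12,1,-0.5],[0,0,0],1],[[-26,1.5,-0.5],[0,0,0],1],[[-42,1.5,-0.5],[0,0,0],1],[[-58,1.5,-0.5],[0,0,0],1],[[-70,1.5,-0.5],[0,0,0],1]]'

```text
clock: 15.48
tcp_pos: [0.543, -0.0874, 0.0741]
orientation: [-0.0, 0.678, 0.735, 0.001]
wrist_force: [-0.6, 6.7, 5.0]
finger_gap: 0.013
grip_force: 31.7
```

Call:
move_arm --targets '[[[-12,0,0],[0,0,0],1],[[-24,0,0],[0,0,0],1],[[-36,0,0],[0,0,0],1],[[-48,0,0],[0,0,0],1],[[-54,0,0],[0,0,0],1]]'

```text
clock: 16.1
tcp_pos: [0.5472, -0.141, 0.074]
orientation: [-0.0, 0.679, 0.735, 0.001]
wrist_force: [-0.2, 6.1, 4.9]
finger_gap: 0.0135
grip_force: 31.9
```

Sliding freely, about 13 mm left. Go slowly to the wall.

Call:
move_arm --targets '[[[-5,0,0],[0,0,0],1],[[-8,0,0],[0,0,0],1],[[-10,0,0],[0,0,0],1],[[-12,0,0],[0,0,0],1],[[-12,0,0],[0,0,0],1]]'

```text
clock: 16.73
tcp_pos: [0.5478, -0.1536, 0.0732]
orientation: [-0.0, 0.679, 0.735, -0.0]
wrist_force: [1.6, 0.5, -3.7]
finger_gap: 0.0132
grip_force: 30.6
```

The vertical force flipped to the pack's weight, so the studs are over the holes. Nudge on to the wall, then lower and let go.

Call:
move_arm --targets '[[[-1,0,0],[0,0,0],1],[[-1,0,2],[0,0,0],1],[[-1,0,3],[0,0,0],1],[[-1,0,3],[0,0,0],1]]'

```text
clock: 17.23
tcp_pos: [0.5479, -0.1545, 0.0705]
orientation: [-0.0, 0.679, 0.734, -0.0]
wrist_force: [1.0, -0.8, -4.2]
finger_gap: 0.0138
grip_force: 30.4
```

Call:
move_arm --targets '[[[0,0,0],[0,0,0],0.6],[[0,0,0],[0,0,0],-1],[[0,0,0],[0,0,0],-1],[[0,0,0],[0,0,0],-1],[[0,0,-40],[0,0,0],-1]]'

```text
clock: 17.85
tcp_pos: [0.5456, -0.1533, 0.1082]
orientation: [-0.003, 0.679, 0.734, -0.001]
wrist_force: [0.3, 0.3, 0.8]
finger_gap: 0.085
grip_force: 0.0
```

Call:
move_arm --targets '[[[20,0,-40],[0,0,0],-1],[[60,0,-80],[0,0,0],-1],[[60,0,-100],[0,0,0],-1],[[60,0,-100],[0,0,0],-1]]'

```text
clock: 18.35
tcp_pos: [0.5445, -0.0945, 0.2127]
orientation: [0.002, 0.678, 0.735, 0.001]
wrist_force: [-0.5, -1.1, -0.8]
finger_gap: 0.0852
grip_force: 0.0
```

```bash
python3 - <<'E'
from h import *
t,r=T();print(t)
p=find(['pack','pack_grip','bay_home','bay_full','bay_cover'],'wrist')
im=cv2.resize(p['pixels'][160:460,170:470,::-1],None,fx=2,fy=2,interpolation=2);cv2.imwrite('pics/final.png',im)
E
```

```text
[ 0.54453788 -0.09447337  0.21273934]
wrist pack [ 0.5527 -0.2111  0.0174] 0.84
wrist bay_home [ 0.5491 -0.1581  0.0136] 0.65
wrist bay_full [ 0.4486 -0.1846  0.0221] 0.62
wrist bay_cover [ 0.5535 -0.1878  0.0789] 0.69
```

View pics/final.png

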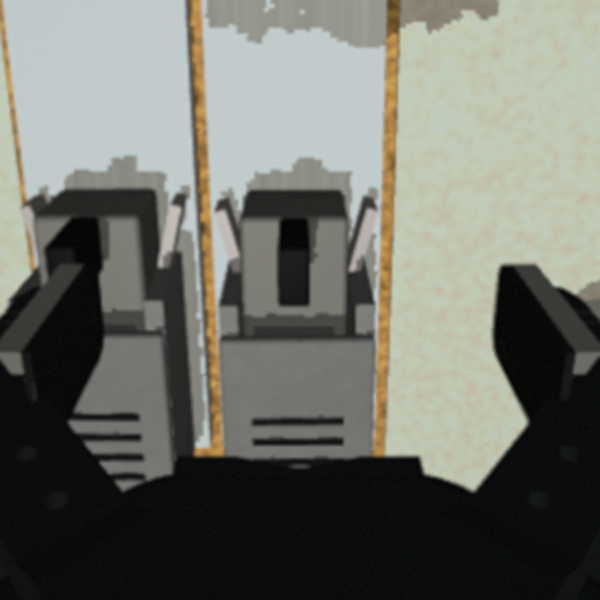

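The pack's tail (row 192) and top edge (row 217) line up with the fixed twin's. It is centred between the guides, and the gripper is clear.

```bash
python3 -c "
from workcell import env
print(env.hand_in())"
```

```text
the job is handed in; nothing more can be done
None
```

The pack is in the empty bay, nose first against the end wall, with its studs in the holes and let go of. The job was handed in at about 18 s on the robot's clock; no verdict came back, and I took no final picture of the loose items.

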